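Swap the loaded carrier out of the sensor dock

ROBOT

A 6-joint arm with a two-finger parallel gripper is mounted at the origin on the work surface; the furniture and walls round the work are solid. World frame = base frame: x ahead of the robot, y to its left, z up, the work surface at z = 0. Lengths are in m, angles in rad, forces in N, time in s.
With the tool pointing down it reaches from about 0.325 to 0.775 m from the base axis. Payload 9.3 kg.
Tool frame: the origin (TCP) lies at the very end of the fingers, on their centre line; the grasp point (between the pads) lies 19 mm behind it; z points along the fingers, y is the line along which they close (so a half turn about z gives the same grasp; the last joint's range is limited). The gripper opens to 85 mm and grips with 20 to 120 N. Pads are 22 mm wide; open, the fingers measure 114 mm over their backs; the gripper's body (76 mm by 85 mm) begins 54 mm behind the grasp point. The pads swing forward as they close: fully open they stand 13 mm farther back than shut.
Start: joints at [-1.374, 0.259, 0.021, 1.334, 0, 1.418], TCP at [0.188, -0.517, 0.209] pointing down, gripper open.
Joint ranges: [-3.04, 3.04], [-0.91, 1.82], [-1.04, 1.36], [-1.92, 1.95], [-1.52, 1.45], [-3.14, 3.14]. Speed limits (rad/s): [2.22, 2.22, 2.79, 3.14, 3.14, 3.14].

INTERFACE

Orientations are given as a unit quaternion [w, x, y, z].
In Python, from plant import sensors, optics, finish_job gives the robot as it stands.
- The arm moves only by the tool arm_command, never from a script. Its argument "increments" is a list of rows, each a list of 3 entries, a list of its own where there are three numbers: the opening, from 0 (shut) to 1 (fully open), then the shift along the tool's x, y, z in mm, then the turn about the tool's z in degrees. In form: [[grip, [tx, ty, tz], twist], ...]. A call has 1 to 10 rows; each row is the pose to reach, as a shift and turn from the pose commanded when the call began, along the tool's axes at that moment; what a row does not reach only later rows make up. A row lasts 1/10 s, in which the tool goes at most 50 mm and 8.59 degrees, less where a joint would pass 70% of its speed; a pose out of reach is approached as far as the arm can. A call with a gripper value outside its range is refused whole. The fingers move at their own pace and stop on an object; "squeeze" is the grip in N (left out, the last holds). Time passes only in rows, so rows that repeat a pose let the fingers close. It gives the time, the measured TCP pose, the force, the opening and the grip force at its end, in the units of the state.
- sensors.get_state(): the state, without advancing time (a new reading comes with each control period).
- optics.get_image(name): name is "side" or "top" or "wrist"; returns the picture (384x512x3 uint8, red, green, blue); there is no depth.
- optics.camera_model(name): a dict with "fx", "fy", "cx", "cy" (pixels), "rvec" (rotation vector, rad) and "tvec" (3), from world to camera coordinates, as OpenCV has them. Camera axes: x right, y down, z forward; pixel columns grow to the right and rows downward; lengths in m; the calibration is good to about 2 mm. The wrist camera is an equidistant fisheye: a pixel r from the principal point sees the ray r / f radians off the axis. A picture is of the moment at which its call begins: read the wrist's pose just before it. camera_model takes no time and is no camera call; for the wrist camera it gives the pose at the moment of the call.
- finish_job(): hands the job in; it is judged then, once.
The state is a dict: "clock": time; "joint_pos": joint angles; "qvel": joint speeds; "effort": joint torques, N m; "ee_pos": TCP position; "ee_rot": TCP orientation; "ft_force": force on the tool from outside, world axes, zero at the start; "wrist_torque": the same for the moment, N m; "opening": opening from 0.0 (shut) to 1.0 (fully open); "grip_force": force on a finger pad.
Only numpy, scipy, OpenCV 4.12 (cv2) and the standard library are available. Lean on these libraries where they do the work, as an engineer would, in place of code of your own. Each camera call takes 0.05 s, during which the arm holds its last target. There are 200 camera calls.

TASK

All three lanes of the dock should hold carriers without tubes, but one holds a carrier with two tubes still in it: lift it out, keep it upright, and stand it on the tray between the two spares. Put the empty spare from the tray into the freed lane, pushed back against the sensing plunger and settled flat behind the front sill so that it keeps the plunger pressed in by itself. Leave the other carriers and everything else on the bench where they are.

Things in the scene. Friction and masses are not known exactly. Their poses are not given: they have to be found in the camera images.
- dock: grey and white dock, 236 x 212 mm, fixed. Origin: centre of its underside, on the bench. Axes: x along the three lanes from their front (robot side) to the white sensor housing at the rear, y left across them, z up. Lanes at y = +64, 0, -64 mm; lane floor z = 10 mm. White guide rails flank each lane from x = -75 to 75 mm, 22 mm above its floor, sloped on top; clear lane width 38 mm
- lane_left (a point): centre of the left lane's floor (dock y = +64 mm), dock axes. All lanes: a steel sill 10 mm above the floor at the front, inner face x = -95.5 mm, 11 mm thick; housing face at the rear x = 95.5 mm, its top 46 mm above the floor. So the pocket is 191 mm long for a 181 mm carrier
- lane_middle (a point): centre of the middle lane's floor, dock axes. How a carrier goes in: held level, underside 12 to 18 mm above the floor (over the sill, below the plunger's middle), it is slid to +x against the plunger until its front end is past the sill, then lowered; the plunger then presses it against the sill and stays in
- lane_right (a point): centre of the right lane's floor (dock y = -64 mm), dock axes. In each lane a sprung plunger, 10 mm thick with a round tip, points to -x out of the housing, its axis 26 mm above the floor; free, its tip is at x = 77.5 mm. It does not yield downward: do not lower a carrier onto it
- plunger_left (a joint): left lane's sensing plunger: 0 m free, 0.016 m fully pressed in; about 8 mm (0.008) when a carrier sits against the sill; light spring, 0.8 N free, 1.8 N at 8 mm, 2.8 N at 16 mm
- plunger_middle (a joint): middle lane's plunger, likewise
- plunger_right (a joint): right lane's plunger, likewise
- tray: flat ivory tray fixed on the bench, 205 x 205 mm plus a 14 mm grip lip on its -y (robot) side. Axes: y away from the robot, along the carriers standing on it, x across them, z up. Origin on the bench, 6.5 mm to the -y side of the middle; floor at z = 4 mm; rim 20 mm high, 3 mm thick; inside 200 mm in x, 199 mm in y
- tray_middle (a point): middle of the tray's inner floor, axes as the tray. The two spare carriers stand 62 to 78 mm to either side of it in x, lengthwise along y; the space between them is free.
- odd_carrier_center (a point): the wrong carrier, standing in one of the three lanes at the start: ivory moulded sample-tube carrier, an upright slab 32 mm thick, 181 mm long and 78 mm tall, with a row of tube wells in its top; two slim open-topped clear tubes stick up 18 mm out of its top on the centre line. This point is the middle of the slab: mid-thickness, mid-length, 39 mm above its underside. Axes: x across its 32 mm thickness, y along its length, z up.
- docked_a_center (a point): a right carrier in the dock, to stay there: ivory moulded sample-tube carrier, an upright slab 32 mm thick, 181 mm long and 78 mm tall, with a row of tube wells in its top, without tubes. This point is the middle of the slab: mid-thickness, mid-length, 39 mm above its underside. Axes: x across its 32 mm thickness, y along its length, z up.
- docked_b_center (a point): the other right carrier in the dock, to stay there, identical. This point is the middle of the slab: mid-thickness, mid-length, 39 mm above its underside. Axes: x across its 32 mm thickness, y along its length, z up.
- spare_empty_center (a point): the spare to be docked, on the tray at the start: ivory moulded sample-tube carrier, an upright slab 32 mm thick, 181 mm long and 78 mm tall, with a row of tube wells in its top, without tubes. It may go in either way round. This point is the middle of the slab: mid-thickness, mid-length, 39 mm above its underside. Axes: x across its 32 mm thickness, y along its length, z up.
- spare_full_center (a point): the spare that stays on the tray: ivory moulded sample-tube carrier, an upright slab 32 mm thick, 181 mm long and 78 mm tall, with a row of tube wells in its top; four slim open-topped clear tubes stick up 18 mm out of its top. This point is the middle of the slab: mid-thickness, mid-length, 39 mm above its underside. Axes: x across its 32 mm thickness, y along its length, z up.
- blue_rack: black tube rack, part filled, 112 x 215 x 113 mm, at the back of the bench; bystander. Origin: centre of its underside; 215 mm along its y.
- far_rack: black tube rack, part filled, 112 x 215 x 99 mm, at the back of the bench; bystander. Origin as above.
- pen_cap: black marker cap 59 x 25 x 16 mm lying between dock and tray, bystander. Origin: centre of its underside.

How it is judged:
By the outcome, as a careful person would: the job done as asked, in the order asked, and still so for the second after the job is handed in, with the robot touching nothing.
It also fails if it takes over 58 s, if anything falls off the work surface, if the arm or the gripper's body presses on something with over 40 N, if the wrist force passes 120 N, or if a joint passes its speed limit or range.

## Working session

There is one attempt and no reset: what is moved stays moved. The work goes in short steps, Python scripts to look and compute and a tool call to move; the robot and the scene stay as the last step left them, time stands still between calls to the robot, and variables do not carry over. Pictures are saved under pics/ and viewed, at most 14 in all, crops included, and the job is handed in when it is done.

Besides the shell and the picture viewer there is one more tool, called after ">>>" as a command line: name --argument value ..., lists and objects as JSON in quotes. arm_command: Moves the arm, as the interface text tells. Its arguments: {"type":"object","properties":{"increments":{"type":"array","items":{"type":"array"}},"squeeze":{"type":"number"}},"required":["increments"]}

```bash
mkdir -p pics; ls; python3 - <<'E'
from plant import sensors, optics
import cv2,numpy as np
s=sensors.get_state();print(s)
for n in ["top","side","wrist"]:
    m=optics.camera_model(n);print(n,m)
    im=optics.get_image(n);cv2.imwrite(f"pics/{n}0.png",cv2.cvtColor(im,cv2.COLOR_RGB2BGR))
E
```

```text
pics
{'clock': 0.0, 'joint_pos': array([-1.37360662e+00,  2.59203516e-01,  2.07288412e-02,  1.33370712e+00,
       -9.78520195e-06,  1.41822340e+00]), 'qvel': array([-0.00033524, -0.00038579, -0.00015005,  0.00130634,  0.00055467,
       -0.00132911]), 'effort': array([-2.48915763e-03, -5.55637980e+01,  3.44530213e+01,  1.38058502e-02,
       -2.54636625e-04,  8.95482941e-06]), 'ee_pos': array([ 0.18841264, -0.51637126,  0.20794709]), 'ee_rot': array([-6.92454846e-04,  9.84746959e-01,  1.73991225e-01, -2.03439347e-05]), 'ft_force': array([-0.45974363, -1.01152702, -0.17395477]), 'wrist_torque': array([-0.001245  , -0.02343055, -0.02010932]), 'grip_force': 0.0, 'opening': 0.9985961202382633}
top {'fx': 468.2685429140113, 'fy': 468.2685429140113, 'cx': 252.62430169182147, 'cy': 186.77749904592372, 'rvec': array([ 2.18645896, -2.135602  ,  0.15479145]), 'tvec': array([-0.00370573,  0.53290975,  1.25441777])}
side {'fx': 404.09719210886925, 'fy': 404.09719210886925, 'cx': 249.10397420311062, 'cy': 188.42597687446496, 'rvec': array([ 2.20606895, -0.02043308, -0.02061907]), 'tvec': array([-0.52241423,  0.08154838,  1.02656633])}
wrist {'fx': 297.3186396354542, 'fy': 297.3186396354542, 'cx': 254.7326838334208, 'cy': 191.35093362875384, 'rvec': array([-2.36550634,  1.65470071,  0.24946493]), 'tvec': array([-0.54892506, -0.03845693,  0.37947757])}
```

View pics/top0.png

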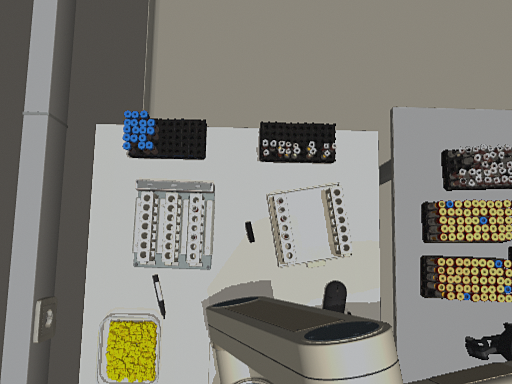

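View pics/side0.png

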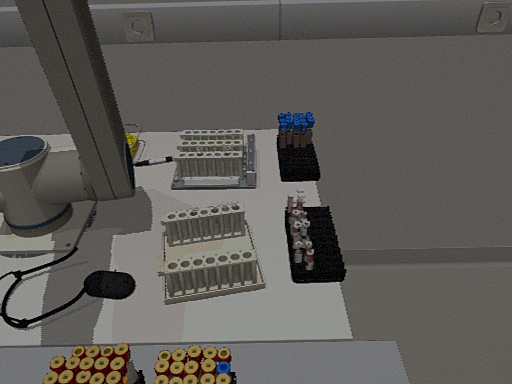

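The top view shows the dock at columns 135-213, rows 180-268, and the tray at columns 267-352, rows 183-268. Next I'll zoom in to find the tubes.

```bash
cat > h.py <<'E'
import numpy as np,cv2
from plant import sensors, optics
def cam(n):
    m=optics.camera_model(n);return m,cv2.Rodrigues(np.array(m["rvec"]))[0],np.array(m["tvec"])
def ray(n,uv,c=None):
    m,R,t=c or cam(n)
    x=(uv[0]-m["cx"])/m["fx"];y=(uv[1]-m["cy"])/m["fy"]
    if n=="wrist":
        r=np.hypot(x,y);s=np.sin(r)/max(r,1e-9);d=np.array([x*s,y*s,np.cos(r)])
    else: d=np.array([x,y,1.])
    return -R.T@t,R.T@d
def onz(n,uv,z,c=None):
    o,d=ray(n,uv,c);return o+d*(z-o[2])/d[2]
def proj(n,P,c=None):
    m,R,t=c or cam(n);p=R@np.array(P)+t
    if n=="wrist":
        r=np.hypot(p[0],p[1]);k=np.arctan2(r,p[2])/max(r,1e-9);a=p[:2]*k
    else: a=p[:2]/p[2]
    return np.array([m["fx"]*a[0]+m["cx"],m["fy"]*a[1]+m["cy"]])
E
python3 - <<'E'
from h import *
t=cv2.imread("pics/top0.png")[174:276,125:361]; s=cv2.imread("pics/side0.png")[122:302,155:267]
cv2.imwrite("pics/topc.png",cv2.resize(t,None,fx=3.38,fy=3.38,interpolation=cv2.INTER_CUBIC))
cv2.imwrite("pics/sidec.png",cv2.resize(s,None,fx=3.3,fy=3.3,interpolation=cv2.INTER_CUBIC))
for n,uv,z in [("dockTL",(136,181),.056),("dockBL",(133,267),.01),("dockBR",(211,269),.01),("trayBL",(277,267),.02),("trayTL",(267,194),.02),("trayTR",(340,184),.02),("trayBR",(352,256),.02)]: print(n,onz("top",uv,z))
E
```

```text
dockTL [0.53804213 0.32425047 0.056     ]
dockBL [0.30694549 0.33046012 0.01      ]
dockBR [0.30620808 0.11739175 0.01      ]
trayBL [ 0.31596656 -0.06272712  0.02      ]
trayTL [ 0.51546741 -0.0317473   0.02      ]
trayTR [ 0.54853467 -0.23522429  0.02      ]
trayBR [ 0.35019943 -0.26789244  0.02      ]
```

View pics/topc.png

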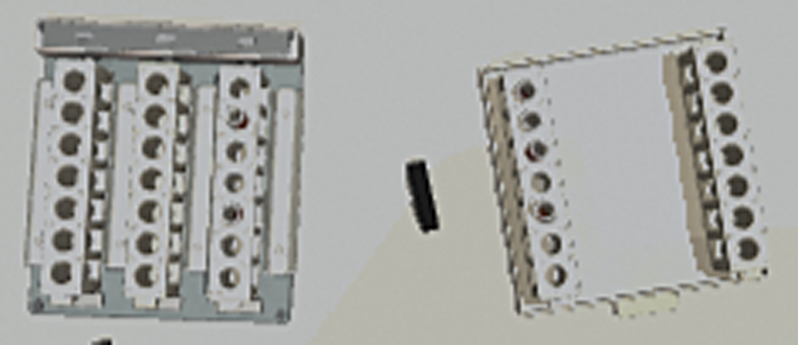

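View pics/sidec.png

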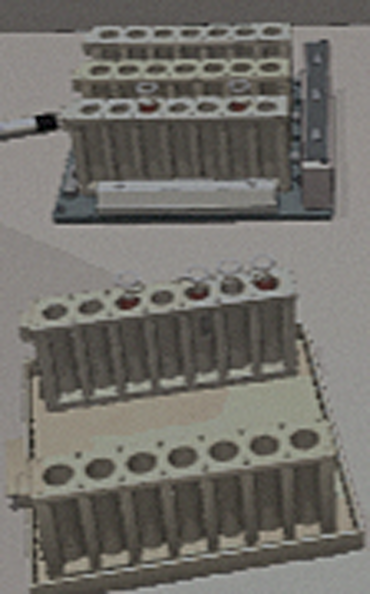

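The odd carrier, with tubes at crop (238,118) and (232,213), is in the right lane. The tray's left carrier (tubes at crop u≈525-545) is the full spare. The right one, with wells from (716,62) to (747,249), is the empty spare.

```bash
python3 - <<'E'
from h import *
P=lambda u,v,z:onz("top",(125+(u+.5)/3.38-.5,174+(v+.5)/3.38-.5),z)
for n,a,b,z in [("left",(74,82),(61,275),.088),("mid",(160,82),(145,275),.088),("odd",(240,88),(229,278),.088),("full",(525,91),(555,275),.082),("empty",(716,62),(747,249),.082)]:
    p,q=P(*a,z),P(*b,z);d=p-q;print(n,((p+q)/2).round(4),np.linalg.norm(d).round(4),np.degrees(np.arctan2(d[1],d[0])).round(2))
s=sensors.get_state()
from scipy.spatial.transform import Rotation as Ro
q=s["ee_rot"];R=Ro.from_quat(q[[1,2,3,0]]).as_matrix();print(R.round(3))
m,Rc,t=cam("wrist");c=-Rc.T@t;print("cam in tool",(R.T@(c-s["ee_pos"])).round(4)); print("cam axes in tool",(R.T@Rc.T).round(3))
E
```

```text
left [0.4156 0.2878 0.088 ] 0.1481 -0.87
mid [0.4171 0.2226 0.088 ] 0.1484 -1.86
odd [0.4151 0.1595 0.088 ] 0.146 -1.11
full [ 0.4208 -0.0763  0.082 ] 0.1441 10.1
empty [ 0.4456 -0.2253  0.082 ] 0.1471 9.38
[[ 0.939  0.343 -0.   ]
 [ 0.343 -0.939  0.001]
 [ 0.    -0.001 -1.   ]]
cam in tool [ 0.0749 -0.0008 -0.1657]
cam axes in tool [[ 0.    -0.956 -0.294]
 [ 1.    -0.     0.001]
 [-0.001 -0.294  0.956]]
```

>>> arm_command --increments '[[1,[440,-559,-30],-158.7],[1,[440,-559,-30],-158.7],[1,[440,-559,-30],-158.7],[1,[440,-559,-30],-158.7],[1,[440,-559,-30],-158.7],[1,[440,-559,-30],-158.7],[1,[440,-559,-30],-158.7],[1,[440,-559,-30],-158.7],[1,[440,-559,-30],-158.7],[1,[440,-559,-30],-158.7]]'

```text
clock: 1.15
ee_pos: [0.3442, -0.0401, 0.2299]
ee_rot: [0.0, 0.6, 0.8, 0.0]
ft_force: [1.2, -1.2, -0.7]
opening: 1.0
grip_force: 0.0
```

```bash
cat >> h.py <<'E'
from scipy.spatial.transform import Rotation as Ro
def go(xyz,yaw):
    s=sensors.get_state();q=s["ee_rot"];R=Ro.from_quat(q[[1,2,3,0]]).as_matrix()
    y0=np.degrees(np.arctan2(R[1,0],R[0,0]));tw=-(yaw-y0)
    print("t",round(s["clock"],2),"pos",s["ee_pos"].round(4),"yaw",y0.round(2),"tilt",np.degrees(np.arccos(-R[2,2])).round(2),"shift",(R.T@(np.array(xyz)-s["ee_pos"])*1000).round(1),"twist",tw.round(2),"ft",s["ft_force"].round(1),"open",round(s["opening"],3),"grip",round(s["grip_force"],1),"j",s["joint_pos"].round(2))
E
python3 -c "
from h import *
go((.41,.16,.24),178.8)"
```

```text
t 1.15 pos [ 0.3442 -0.0401  0.2299] yaw 106.31 tilt 0.05 shift [173.5 119.4 -10.1] twist -72.49 ft [ 1.2 -1.2 -0.7] open 1.0 grip 0.0 j [-0.36 -0.1  -0.33  1.35 -0.    0.93]
```

>>> arm_command --increments '[[1,[174,119,-10],-72.5],[1,[174,119,-10],-72.5],[1,[174,119,-10],-72.5],[1,[174,119,-10],-72.5],[1,[174,119,-10],-72.5],[1,[174,119,-10],-72.5],[1,[174,119,-10],-72.5],[1,[174,119,-10],-72.5],[1,[174,119,-10],-72.5],[0.65,[174,119,-10],-72.5]]'

```text
clock: 2.15
ee_pos: [0.4106, 0.158, 0.2395]
ee_rot: [-0.0, 0.013, 1.0, -0.0]
ft_force: [-0.1, -0.6, -0.7]
opening: 0.855
grip_force: 0.0
```

```bash
python3 - <<'E'
from h import *
go((.41,.16,.24),178.8)
c=cam("wrist");im=optics.get_image("wrist");cv2.imwrite("pics/w1.png",cv2.cvtColor(im,cv2.COLOR_RGB2BGR))
np.savez("w1.npz",R=c[1],t=c[2]);print(optics.camera_model("wrist")["tvec"]-c[2])
E
```

```text
t 2.15 pos [0.4106 0.158  0.2395] yaw 178.54 tilt 0.02 shift [ 0.6  1.9 -0.5] twist -0.26 ft [-0.1 -0.6 -0.7] open 0.855 grip 0.0 j [ 0.18  0.06 -0.14  1.37 -0.    0.2 ]
[-0.00102805  0.00037607  0.00011367]
```

View pics/w1.png

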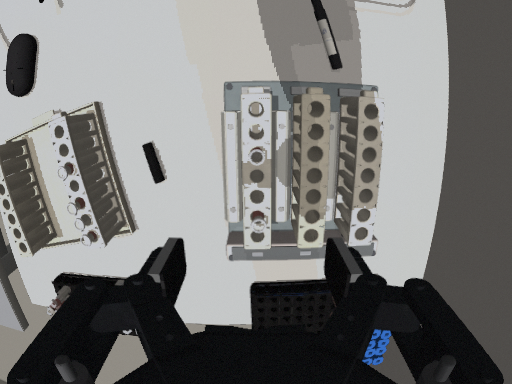

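The wrist view shows the odd carrier at column ≈257, with wells from row 109 to 236 and tubes at rows 156 and 220. The middle carrier is at column 315. I'll measure both precisely.

```bash
python3 - <<'E'
from h import *
im=cv2.imread("pics/w1.png");g=cv2.cvtColor(im,cv2.COLOR_BGR2GRAY)
z=np.load("w1.npz");c=(optics.camera_model("wrist"),z["R"],z["t"])
big=cv2.resize(g[80:255,220:395],None,fx=4,fy=4,interpolation=cv2.INTER_CUBIC)
cs=cv2.HoughCircles(cv2.medianBlur(big,5),cv2.HOUGH_GRADIENT,1,50,param1=100,param2=14,minRadius=22,maxRadius=38)[0]
for x,y,r in sorted(cs.tolist(),key=lambda a:(round(a[0]/100),a[1])):
    u,v=220+(x+.5)/4-.5,80+(y+.5)/4-.5
    print(round(u,1),round(v,1),round(r/4,1),onz("wrist",(u,v),.088,c)[:2].round(4))
for r in (127,145,186,205): print(r,g[r,222:300].tolist())
E
```

```text
255.8 109.0 7.7 [0.3419 0.1613]
232.8 117.8 8.5 [0.3505 0.1367]
256.0 131.8 7.5 [0.3663 0.161 ]
256.5 156.8 5.7 [0.3935 0.1609]
256.8 176.0 6.9 [0.415  0.1606]
256.5 196.2 6.9 [0.4384 0.1598]
256.8 235.2 6.4 [0.4867 0.159 ]
257.2 217.0 6.8 [0.4635 0.1601]
287.0 180.0 6.3 [0.4203 0.194 ]
282.2 214.8 8.4 [0.4615 0.1889]
315.5 109.0 8.3 [0.3423 0.2251]
314.8 131.2 8.3 [0.3664 0.2244]
314.5 153.2 7.8 [0.3907 0.2244]
314.0 175.0 7.5 [0.4152 0.2244]
312.8 196.5 7.4 [0.4403 0.2237]
312.5 215.8 6.7 [0.4639 0.2243]
310.8 235.8 7.2 [0.4896 0.2234]
352.2 109.5 6.1 [0.3419 0.2667]
351.5 145.5 6.4 [0.382  0.2668]
349.8 163.0 5.8 [0.4019 0.2656]
339.2 209.8 8.2 [0.4576 0.2563]
371.5 111.0 7.8 [0.3427 0.2898]
370.0 133.0 7.4 [0.3675 0.2887]
369.0 154.0 7.1 [0.3915 0.2886]
367.5 174.5 6.8 [0.4155 0.2884]
366.0 195.8 7.4 [0.4413 0.2886]
362.5 214.2 7.0 [0.4645 0.2864]
363.5 235.8 9.4 [0.4934 0.291 ]
127 [132, 135, 154, 189, 198, 193, 174, 183, 181, 177, 178, 189, 199, 188, 168, 139, 115, 115, 106, 161, 199, 199, 200, 202, 198, 199, 199, 194, 194, 199, 160, 143, 143, 143, 145, 143, 191, 199, 199, 199,
[... 639 characters left out ...]
199, 190, 186, 151, 121, 114, 116, 155, 180, 153, 182, 191, 195, 193, 197, 198, 198, 199, 200, 198, 198, 200, 164, 144, 142, 143, 141, 142, 143, 143, 141, 140, 141, 142, 140, 134, 95, 87, 89, 88, 113, 179, 198, 199, 200, 200, 199, 198, 200, 201, 146, 133, 111, 115, 98, 92, 127, 83, 121, 110, 113, 115, 115, 130, 72]
205 [199, 200, 166, 139, 140, 182, 198, 199, 200, 199, 200, 201, 199, 199, 198, 185, 178, 135, 114, 114, 100, 179, 166, 187, 199, 199, 199, 198, 200, 200, 200, 199, 199, 200, 200, 199, 200, 201, 199, 200, 199, 199, 199, 200, 199, 200, 199, 200, 198, 116, 86, 88, 87, 122, 185, 199, 200, 199, 200, 200, 200, 200, 199, 179, 178, 120, 114, 108, 129, 104, 63, 69, 71, 69, 69, 72, 78, 96]
```

```bash
python3 -c "
from h import *
go((.4147,.1604,.045),179.1)"
```

```text
t 2.2 pos [0.4106 0.158  0.2395] yaw 178.39 tilt 0.02 shift [ -4.1   2.5 194.5] twist -0.71 ft [0.6 0.8 0.2] open 0.778 grip 0.0 j [ 0.18  0.06 -0.14  1.37 -0.    0.2 ]
```

>>> arm_command --increments '[[0.62,[-4,2.5,50],-0.7],[0.62,[-4,2.5,95],-0.7],[0.62,[-4,2.5,110],-0.7],[0.62,[-4,2.5,110],-0.7]]'

```text
clock: 2.6
ee_pos: [0.4132, 0.1601, 0.1275]
ee_rot: [-0.002, 0.008, 1.0, -0.0]
ft_force: [-0.2, -0.2, 0.8]
opening: 0.62
grip_force: 0.0
```

```bash
python3 - <<'E'
from h import *
go((.4147,.1604,.045),179.1)
c=cam("wrist");im=optics.get_image("wrist");cv2.imwrite("pics/w2.png",cv2.cvtColor(im,cv2.COLOR_RGB2BGR))
E
```

```text
t 2.6 pos [0.4132 0.1601 0.1275] yaw 179.06 tilt 0.26 shift [-1.9  0.4 82.5] twist -0.04 ft [-0.2 -0.2  0.8] open 0.62 grip 0.0 j [ 0.18  0.12 -0.37  1.09 -0.    0.2 ]
```

View pics/w2.png

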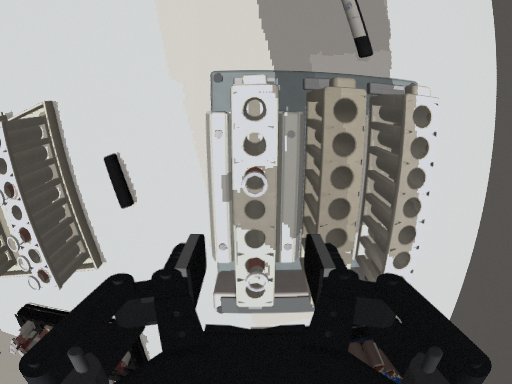

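The fingers straddle the carrier, with inner faces at columns 203 and 308 and the carrier at 255. I'll descend and grip.

>>> arm_command --increments '[[0.62,[-1,0.3,40],0],[0.62,[-1,0.3,75],0],[0.62,[-1,0.3,84],0],[0.62,[-1,0.3,84],0],[0.3,[-1,0.3,84],0],[0.3,[-1,0.3,84],0],[0.2,[-1,0.3,84],0],[0.2,[-1,0.3,84],0],[0.2,[-1,0.3,84],0]]' --squeeze 45

```text
clock: 3.55
ee_pos: [0.4172, 0.1608, 0.0477]
ee_rot: [0.002, 0.007, 1.0, 0.0]
ft_force: [-0.2, -1.1, 6.4]
opening: 0.368
grip_force: 44.7
```

```bash
python3 -c "
from h import *
go((.4147,.1604,.045),179.1)"
```

```text
t 3.55 pos [0.4172 0.1608 0.0477] yaw 179.17 tilt 0.21 shift [ 2.5 -0.4  2.7] twist 0.07 ft [-0.2 -1.1  6.4] open 0.368 grip 44.7 j [ 0.18  0.2  -0.5   0.87 -0.    0.19]
```

>>> arm_command --increments '[[0.2,[0,0,-8],0],[0.2,[0,0,-20],0],[0.2,[0,0,-40],0],[0.2,[0,0,-65],0],[0.2,[0,0,-90],0],[0.2,[0,0,-115],0],[0.2,[0,0,-125],0],[0.2,[0,0,-125],0],[0.2,[0,0,-125],0]]'

```text
clock: 4.45
ee_pos: [0.4154, 0.1606, 0.1701]
ee_rot: [-0.0, 0.007, 1.0, -0.0]
ft_force: [0.2, -0.5, -2.9]
opening: 0.366
grip_force: 45.7
```

```bash
python3 - <<'E'
from h import *
go((.43,-.15,.17),189)
im=optics.get_image("side");a=cv2.resize(im[100:300,140:300],None,fx=2.5,fy=2.5,interpolation=cv2.INTER_CUBIC)
b=optics.get_image("wrist")[:,:]
b=cv2.resize(b,None,fx=.78,fy=.78)
o=np.zeros((500,800,3),np.uint8);o[:,:400]=a;o[:b.shape[0],400:400+b.shape[1]]=b
cv2.imwrite("pics/l1.png",o[...,::-1])
E
```

```text
t 4.45 pos [0.4154 0.1606 0.1701] yaw 179.18 tilt 0.03 shift [-1.900e+01 -3.104e+02  1.000e-01] twist -9.82 ft [ 0.2 -0.5 -2.9] open 0.366 grip 45.7 j [ 0.18  0.1  -0.28  1.19  0.    0.19]
```

View pics/l1.png

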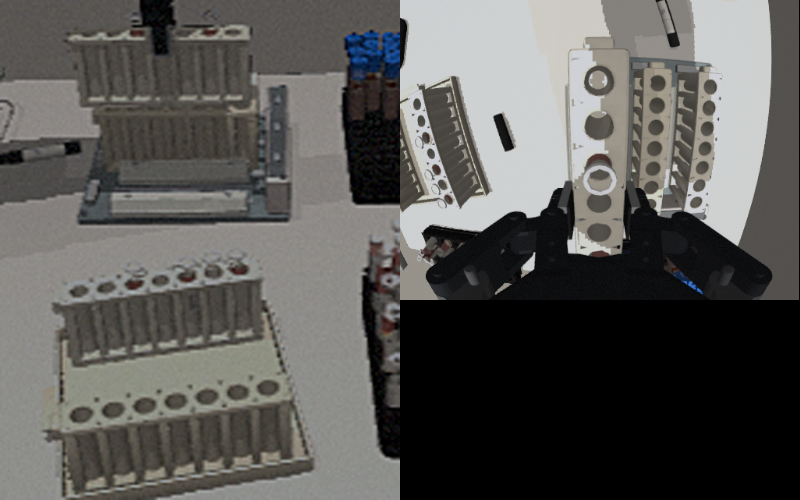

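The carrier is lifted level with both tubes in it (left panel, row ≈ 30). Next I'll measure where it sits in the grip from its front wells, and check the tray with the top camera.

```bash
python3 - <<'E'
from h import *
s=sensors.get_state();c=cam("wrist");g=cv2.cvtColor(optics.get_image("wrist"),cv2.COLOR_RGB2GRAY)
big=cv2.resize(g[50:330,200:310],None,fx=3,fy=3,interpolation=cv2.INTER_CUBIC)
cs=cv2.HoughCircles(cv2.medianBlur(big,5),cv2.HOUGH_GRADIENT,1,60,param1=100,param2=14,minRadius=30,maxRadius=65)[0]
for x,y,r in sorted(cs.tolist(),key=lambda a:a[1]):
    u,v=200+x/3,50+y/3;p=onz("wrist",(u,v),s["ee_pos"][2]+.0403,c)-s["ee_pos"]
    print(round(u,1),round(v,1),round(r/3,1),p[:2].round(4))
t=cv2.cvtColor(optics.get_image("top"),cv2.COLOR_RGB2GRAY);cv2.imwrite("pics/top1.png",t)
cc=cam("top")
pred=[]
C=np.array([.4326,-.1494]);a=np.radians(9.2);ex=np.array([np.sin(a),-np.cos(a)]);ey=np.array([np.cos(a),np.sin(a)])
# dark rim shadow lines: search perpendicular to outer edges
for nm,e,f,h in [("x-",-ex,ey,.1),("x+",ex,ey,.1),("y+",ey,ex,.0995),("y-",-ey,ex,.0995)]:
    prof=[]
    for k in np.arange(-12,13,1):
        vals=[]
        for w in np.linspace(-.04,.04,41):
            q=C+e*(h+k/1000)+f*w;uv=proj("top",[*q,.02],cc);vals.append(cv2.getRectSubPix(t,(1,1),tuple(map(float,uv)))[0,0])
        prof.append(int(np.mean(vals)))
    print(nm,prof)
E
```

```text
232.2 74.5 18.1 [-0.0874 -0.0074]
279.5 78.2 16.2 [-0.0855  0.0122]
254.8 103.5 19.2 [-0.0749  0.0018]
232.5 124.2 21.1 [-0.0663 -0.0077]
280.8 132.8 19.6 [-0.0623  0.0126]
253.2 136.5 14.7 [-0.0609  0.0009]
226.2 143.5 11.0 [-0.0581 -0.0106]
254.8 160.8 18.5 [-0.0504  0.0014]
281.2 187.8 20.0 [-0.0381  0.0129]
230.2 202.5 15.9 [-0.0316 -0.0099]
283.5 212.2 13.4 [-0.0266  0.0141]
255.2 214.2 17.3 [-0.0259  0.0013]
255.2 234.5 16.3 [-0.0157  0.0011]
254.8 256.5 16.3 [-0.0039  0.0008]
206.8 282.2 17.0 [ 0.0113 -0.0239]
256.5 295.8 13.9 [0.02   0.0013]
231.2 311.8 13.7 [ 0.031  -0.0124]
x- [97, 100, 105, 116, 129, 138, 141, 141, 139, 136, 135, 137, 138, 128, 115, 111, 122, 141, 161, 174, 181, 182, 181, 180, 179]
x+ [101, 99, 99, 100, 100, 102, 106, 111, 118, 128, 142, 158, 171, 178, 179, 178, 177, 175, 173, 171, 172, 175, 178, 178, 179]
y+ [179, 179, 179, 179, 179, 180, 181, 181, 179, 173, 165, 153, 138, 131, 138, 155, 167, 170, 172, 175, 179, 180, 179, 179, 179]
y- [179, 179, 179, 180, 180, 181, 181, 175, 159, 143, 140, 147, 154, 158, 163, 170, 173, 174, 174, 175, 174, 174, 174, 175, 175]
```

Both the grip offset (−1.5 mm) and the tray position agree with the given sizes. Moving over the middle of the tray.

>>> arm_command --increments '[[0.2,[-2,-25,0],0],[0.2,[-5,-65,0],-2],[0.2,[-9,-110,0],-4],[0.2,[-12,-155,0],-6],[0.2,[-16,-200,0],-8],[0.2,[-20,-245,0],-10],[0.2,[-23,-285,0],-10],[0.2,[-24,-305,0],-10],[0.2,[-24,-309.5,0],-10],[0.2,[-24,-309.5,0],-10]]'

```text
clock: 5.65
ee_pos: [0.435, -0.1493, 0.17]
ee_rot: [-0.001, -0.079, 0.997, 0.0]
ft_force: [0.0, 0.3, -1.7]
opening: 0.368
grip_force: 45.7
```

```bash
python3 - <<'E'
from h import *
go((.4351,-.149,.0317),189.2)
c=cam("wrist");im=optics.get_image("wrist").copy()
C=np.array([.4336,-.1492]);a=np.radians(9.2);ex=np.array([np.sin(a),-np.cos(a)]);ey=np.array([np.cos(a),np.sin(a)])
for X,Y,z,col in [(-.1025,-.1025,.02,0),(.1025,-.1025,.02,0),(-.1025,.1025,.02,0),(.1025,.1025,.02,0)]+[(x,y,.004,1) for x in(-.016,.016) for y in (-.0905,.0905)]:
    p=proj("wrist",[*(C+ex*X+ey*Y),z],c);cv2.circle(im,tuple(int(round(k)) for k in p),3,[(255,0,0),(0,200,0)][col],1)
cv2.imwrite("pics/w3.png",cv2.resize(im,(800,600))[...,::-1])
E
```

```text
t 5.65 pos [ 0.435  -0.1493  0.17  ] yaw -170.9 tilt 0.08 shift [ -0.2   0.2 138.3] twist -360.1 ft [ 0.   0.3 -1.7] open 0.368 grip 45.7 j [-0.51  0.12 -0.25  1.2   0.   -0.67]
```

View pics/w3.png

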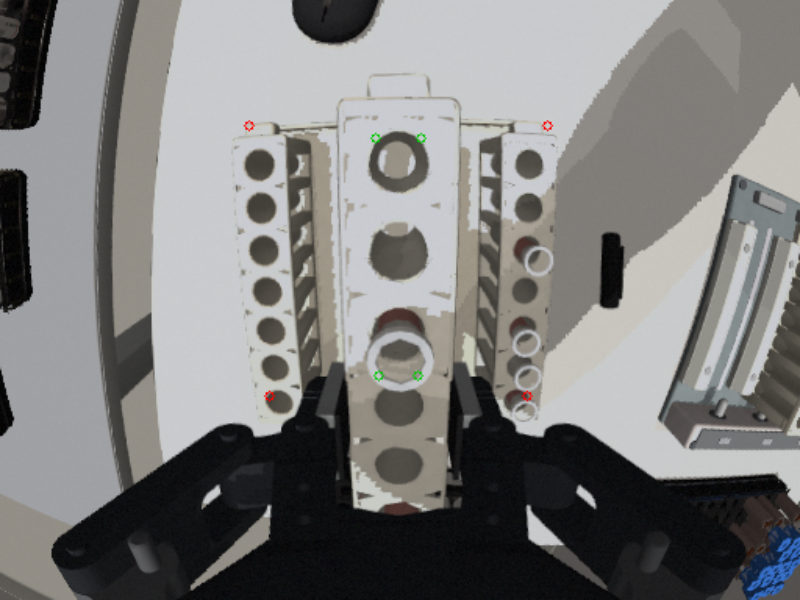

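The view agrees: the front rim is at row ≈124 against the markers at 126, and both side gaps are clear. The carriers have a tab on the robot side, so I'll shift 3 mm away from the robot and lower.

>>> arm_command --increments '[[0.2,[-3,0,20],-0.1],[0.2,[-3,0,55],-0.1],[0.2,[-3,0,85],-0.1],[0.2,[-3,0,105],-0.1],[0.2,[-3,0,116],-0.1],[0.2,[-3,0,122],-0.1],[0.2,[-3,0,125],-0.1],[0.2,[-3,0,127],-0.1],[0.2,[-3,0,127],-0.1]]'

```text
clock: 6.6
ee_pos: [0.4387, -0.1487, 0.0441]
ee_rot: [0.0, -0.081, 0.997, -0.0]
ft_force: [0.5, 0.5, -1.7]
opening: 0.361
grip_force: 45.7
```

```bash
python3 -c "
from h import *
go((.438,-.149,.0417),189.2)"
```

```text
t 6.6 pos [ 0.4387 -0.1487  0.0441] yaw -170.71 tilt 0.05 shift [ 0.7 -0.1  2.4] twist -359.91 ft [ 0.5  0.5 -1.7] open 0.361 grip 45.7 j [-0.51  0.23 -0.47  0.87  0.   -0.67]
```

>>> arm_command --increments '[[0.2,[0,0,1],0],[0.2,[0,0,2],0],[0.2,[0,0,3],0],[0.2,[0,0,3],0]]'

```text
clock: 7.0
ee_pos: [0.4383, -0.1489, 0.0412]
ee_rot: [0.0, -0.081, 0.997, -0.0]
ft_force: [-3.3, -0.4, 5.9]
opening: 0.363
grip_force: 46.6
```

Contact is made at the floor, with force going from −1.7 to +5.9 N. Releasing and rising.

>>> arm_command --increments '[[0.45,[0,0,2.5],0],[0.6,[0,0,2.5],0],[0.6,[0,0,2.5],0],[0.6,[0,0,-15],0],[0.6,[0,0,-50],0],[0.6,[0,0,-95],0],[0.6,[0,0,-130],0],[0.6,[0,0,-145],0],[0.6,[0,0,-145],0]]'

```text
clock: 7.9
ee_pos: [0.4394, -0.1492, 0.1878]
ee_rot: [0.002, -0.081, 0.997, -0.001]
ft_force: [-0.1, -1.0, -1.4]
opening: 0.599
grip_force: 0.0
```

```bash
python3 - <<'E'
from h import *
go((.4456,-.2253,.18),189.2)
s=sensors.get_state();c=cam("wrist");im=optics.get_image("wrist");g=cv2.cvtColor(im,cv2.COLOR_RGB2GRAY)
cv2.imwrite("pics/w4.png",im[...,::-1])
p=[proj("wrist",[.4456-np.cos(a)*d,-.2253-np.sin(a)*d,.082],c) for a in [np.radians(9.3)] for d in (.0735,-.0735)];print(p)
x0,y0=100,60
big=cv2.resize(g[y0:300,x0:360],None,fx=3,fy=3,interpolation=cv2.INTER_CUBIC)
cs=cv2.HoughCircles(cv2.medianBlur(big,5),cv2.HOUGH_GRADIENT,1,50,param1=100,param2=16,minRadius=20,maxRadius=40)[0]
for x,y,r in sorted(cs.tolist(),key=lambda a:(round(a[0]/90),a[1])):
    u,v=x0+x/3,y0+y/3;print(round(u,1),round(v,1),round(r/3,1),onz("wrist",(u,v),.082,c)[:2].round(4))
E
```

```text
t 7.9 pos [ 0.4394 -0.1492  0.1878] yaw -170.71 tilt 0.25 shift [  6.2 -76.1   8. ] twist -359.91 ft [-0.1 -1.  -1.4] open 0.599 grip 0.0 j [-0.51  0.12 -0.21  1.24  0.   -0.67]
[array([171.78925335,  99.8914843 ]), array([181.73801637, 244.92521621])]
172.5 99.5 8.9 [ 0.3726 -0.2365]
173.5 125.5 9.0 [ 0.3967 -0.2325]
174.8 151.2 9.1 [ 0.4208 -0.2284]
187.5 162.8 9.3 [ 0.4302 -0.2149]
176.5 176.5 8.6 [ 0.4452 -0.2243]
178.2 200.2 8.1 [ 0.469  -0.2206]
179.8 222.8 7.6 [ 0.4931 -0.2171]
181.5 244.5 7.0 [ 0.5177 -0.2137]
254.8 100.5 7.7 [ 0.3634 -0.1612]
254.8 128.5 8.8 [ 0.3887 -0.1571]
254.8 154.5 8.6 [ 0.4125 -0.1532]
254.5 179.5 7.6 [ 0.4362 -0.1496]
254.8 203.2 8.1 [ 0.4595 -0.1455]
254.5 227.8 8.6 [ 0.4854 -0.1416]
255.2 247.2 7.7 [ 0.5069 -0.1374]
319.2 162.2 7.8 [ 0.4094 -0.0922]
335.2 100.8 8.0 [ 0.3498 -0.0886]
334.2 127.2 7.9 [ 0.3741 -0.0848]
340.5 158.2 9.0 [ 0.4018 -0.0723]
332.2 176.2 7.9 [ 0.4205 -0.0765]
331.5 200.5 8.5 [ 0.4448 -0.0713]
335.2 228.8 7.4 [ 0.474  -0.0597]
330.5 254.2 13.1 [ 0.5036 -0.0567]
```

View pics/w4.png

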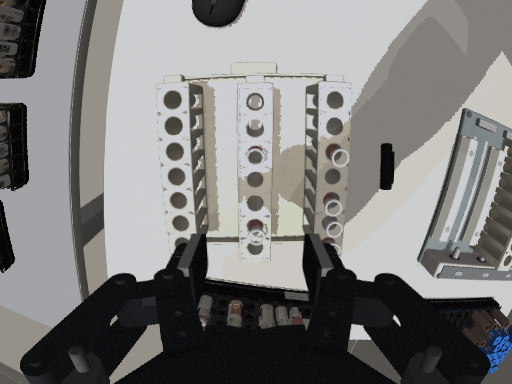

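The odd carrier stands on the tray between the spares with both tubes in (column 255). The empty spare's wells run from (172,99) to (181,244). Picking it up.

>>> arm_command --increments '[[0.6,[4,-45,0],0.4],[0.6,[6.6,-75.3,0],0.4],[0.6,[6.6,-75.3,10],0.4],[0.6,[6.6,-75.3,50],0.4],[0.6,[6.6,-75.3,95],0.4],[0.6,[6.6,-75.3,130],0.4],[0.6,[6.6,-75.3,146],0.4],[0.6,[6.6,-75.3,146],0.4],[0.6,[6.6,-75.3,146],0.4]]'

```text
clock: 8.85
ee_pos: [0.4436, -0.2234, 0.0392]
ee_rot: [-0.001, -0.078, 0.997, 0.001]
ft_force: [0.1, -0.1, 0.7]
opening: 0.603
grip_force: 0.0
```

```bash
python3 -c "
from h import *
go((.445,-.2246,.042),-171.1)"
```

```text
t 8.85 pos [ 0.4436 -0.2234  0.0392] yaw -171.1 tilt 0.1 shift [-1.2 -1.4 -2.8] twist -0.0 ft [ 0.1 -0.1  0.7] open 0.603 grip 0.0 j [-0.64  0.28 -0.4   0.88  0.   -0.79]
```

>>> arm_command --increments '[[0.6,[-0.5,-0.9,-2],0],[0.4,[-0.5,-0.9,-2],0],[0.2,[-0.5,-0.9,-2],0],[0.2,[-0.5,-0.9,-2],0],[0.2,[-0.5,-0.9,-2],0],[0.2,[-0.5,-0.9,-2],0]]'

```text
clock: 9.45
ee_pos: [0.4453, -0.2254, 0.043]
ee_rot: [0.001, -0.078, 0.997, -0.001]
ft_force: [-1.3, 0.0, 6.0]
opening: 0.36
grip_force: 44.7
```

>>> arm_command --increments '[[0.2,[0,0,-8],0],[0.2,[0,0,-25],0],[0.2,[0,0,-55],0],[0.2,[0,0,-90],0],[0.2,[0,0,-120],0],[0.2,[0,0,-130],0],[0.2,[0,0,-130],0],[0.2,[0,0,-130],0]]'

```text
clock: 10.25
ee_pos: [0.4442, -0.2245, 0.1706]
ee_rot: [-0.0, -0.077, 0.997, 0.0]
ft_force: [-0.2, -0.1, -2.3]
opening: 0.363
grip_force: 45.4
```

```bash
python3 - <<'E'
from h import *
go((.38,.1604,.19),179.1)
s=sensors.get_state();q=s["ee_rot"];R=Ro.from_quat(q[[1,2,3,0]]).as_matrix()
c=cam("wrist");im=optics.get_image("wrist");g=cv2.cvtColor(im,cv2.COLOR_RGB2GRAY)
cv2.imwrite("pics/w5.png",im[...,::-1])
big=cv2.resize(g[40:330,225:290],None,fx=3,fy=3,interpolation=cv2.INTER_CUBIC)
cs=cv2.HoughCircles(cv2.medianBlur(big,5),cv2.HOUGH_GRADIENT,1,60,param1=100,param2=14,minRadius=33,maxRadius=65)[0]
for x,y,r in sorted(cs.tolist(),key=lambda a:a[1]):
    u,v=225+x/3,40+y/3;p=R.T@(onz("wrist",(u,v),s["ee_pos"][2]+.0403,c)-s["ee_pos"])
    print(round(u,1),round(v,1),round(r/3,1),p[:2].round(4))
print(g[20:100,254].tolist())
E
```

```text
t 10.25 pos [ 0.4442 -0.2245  0.1706] yaw -171.12 tilt 0.07 shift [  4.  390.2 -19. ] twist -350.22 ft [-0.2 -0.1 -2.3] open 0.363 grip 45.4 j [-0.64  0.19 -0.17  1.21 -0.   -0.79]
252.5 66.5 20.0 [ 0.0905 -0.0002]
253.8 107.2 20.3 [0.0733 0.0004]
255.8 141.5 14.4 [0.0587 0.0012]
253.8 162.5 20.3 [0.0496 0.0004]
256.2 215.5 17.1 [0.0252 0.0014]
255.2 256.5 19.7 [0.0039 0.001 ]
255.5 306.8 19.5 [-0.0275  0.0012]
[212, 210, 212, 212, 213, 212, 212, 212, 212, 212, 211, 212, 211, 211, 211, 211, 212, 211, 211, 211, 212, 212, 213, 211, 212, 211, 212, 212, 212, 211, 213, 213, 212, 176, 194, 209, 210, 211, 212, 211, 211, 212, 211, 212, 211, 212, 211, 207, 169, 189, 211, 213, 212, 214, 213, 213, 213, 214, 212, 212, 213, 212, 212, 212, 211, 192, 173, 119, 67, 68, 70, 70, 72, 116, 144, 146, 147, 147, 145, 146]
```

Gripped and lifted level, with the well centre within 0.5 mm of the TCP. Now the free lane's centreline, from the rail edges in w1 and from the top view.

```bash
python3 - <<'E'
from h import *
g=cv2.cvtColor(cv2.imread("pics/w1.png"),cv2.COLOR_BGR2GRAY)
z=np.load("w1.npz");c=(optics.camera_model("wrist"),z["R"],z["t"])
for r in range(125,212,12):
    row=g[r-1:r+2].mean(0)
    def edge(lo,hi,th,rising):
        for u in range(lo,hi):
            a,b=row[u],row[u+1]
            if (a<th<=b) if rising else (a>=th>b): return u+(th-a)/(b-a)
    L=edge(231,246,150,False);A=edge(237,250,150,True);B=edge(266,278,150,False);Rr=edge(270,285,150,True)
    if None in(L,A,B,Rr): print(r,L,A,B,Rr);continue
    f=lambda u,zz:onz("wrist",(u,r),zz,c)[:2]
    l,ri=f(L,.032),f(Rr,.032);a,b=f(A,.088),f(B,.088)
    print(r,"rails mid",((l+ri)/2).round(4),"w",(abs(ri-l)[1]).round(4),"slab mid",((a+b)/2).round(4),"w",abs(b-a)[1].round(4))
t=optics.get_image("top");cv2.imwrite("pics/t3.png",cv2.resize(t[174:276,125:225],None,fx=5.8,fy=5.8,interpolation=cv2.INTER_CUBIC)[...,::-1])
E
```

```text
125 rails mid [0.3631 0.1616] w 0.0497 slab mid [0.3589 0.161 ] w 0.032
137 rails mid [0.3783 0.1623] w 0.0508 slab mid [0.3719 0.1606] w 0.0319
149 rails mid [0.3936 0.1609] w 0.0491 slab mid [0.3849 0.1604] w 0.0319
161 237.40776699029126 242.16901408450704 None None
173 237.65573770491804 None None None
185 237.83076923076922 242.58620689655172 None 275.5577889447236
197 rails mid [0.4576 0.1602] w 0.0491 slab mid [0.4393 0.1598] w 0.0317
209 rails mid [0.4745 0.1599] w 0.0495 slab mid [0.4536 0.1595] w 0.0318
```

View pics/t3.png

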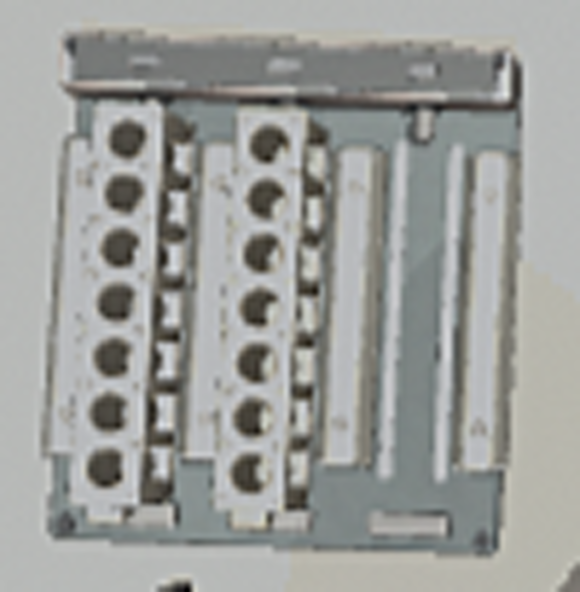

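The top crop shows the right lane free, with its plunger tip at crop (424,140) and sill at (410,523). The rail and slab lines agree within 0.7 mm, at a dock yaw of −0.9°. Moving above the front part of the lane.

>>> arm_command --increments '[[0.2,[-1,30,0],0],[0.2,[-3,75,0],2],[0.2,[-5,120,0],4],[0.2,[-7,165,0],6],[0.2,[-9,210,0],8],[0.2,[-11,255,0],9.75],[0.2,[-13,300,0],9.75],[0.2,[-15,345,0],9.75],[0.2,[-16,375,0],9.75],[0.2,[-16,388,0],9.75]]'

```text
clock: 11.35
ee_pos: [0.3992, 0.1633, 0.1705]
ee_rot: [-0.001, 0.006, 1.0, 0.0]
ft_force: [0.6, -0.8, -1.7]
opening: 0.363
grip_force: 45.5
```

>>> arm_command --increments '[[0.2,[0,0,0],0],[0.2,[0,0,0],0]]'

```text
clock: 11.55
ee_pos: [0.4, 0.1609, 0.1708]
ee_rot: [-0.001, 0.007, 1.0, -0.0]
ft_force: [-0.1, -0.4, -1.5]
opening: 0.363
grip_force: 45.5
```

```bash
python3 - <<'E'
from h import *
go((.400,.1614,.0637),179.13)
P=lambda u,v,z:onz("top",(125+(u+.5)/5.8-.5,174+(v+.5)/5.8-.5),z)[:2].round(4)
print("sill in",P(410,513,.02),"sill out",P(410,535,.02),"tip",P(424,140,.036),"housing",P(420,97,.056))
E
```

```text
t 11.55 pos [0.4    0.1609 0.1708] yaw 179.19 tilt 0.1 shift [-1.000e-01  6.000e-01  1.071e+02] twist 0.06 ft [-0.1 -0.4 -1.5] open 0.363 grip 45.5 j [ 0.19  0.07 -0.31  1.19 -0.    0.2 ]
sill in [0.3244 0.16  ] sill out [0.3142 0.1597] tip [0.4988 0.1584] housing [0.5168 0.1589]
```

>>> arm_command --increments '[[0.2,[0,0.4,30],0],[0.2,[0,0.4,55],0],[0.2,[0,0.4,75],0],[0.2,[0,0.4,90],0],[0.2,[0,0.4,100],0],[0.2,[0,0.4,105],0],[0.2,[0,0.4,107],0],[0.2,[0,0.4,107],0],[0.2,[0,0.4,107],0]]'

```text
clock: 12.45
ee_pos: [0.4009, 0.1614, 0.0652]
ee_rot: [0.0, 0.008, 1.0, 0.0]
ft_force: [0.9, 0.3, -2.7]
opening: 0.357
grip_force: 45.5
```

```bash
python3 - <<'E'
from h import *
go((.4192,.1611,.0637),179.13)
im=optics.get_image("side");a=cv2.resize(im[110:200,150:280],None,fx=5,fy=5,interpolation=cv2.INTER_CUBIC);cv2.imwrite("pics/s4.png",a[...,::-1])
E
```

```text
t 12.45 pos [0.4009 0.1614 0.0652] yaw 179.13 tilt 0.05 shift [-18.3  -0.    1.5] twist 0.0 ft [ 0.9  0.3 -2.7] open 0.357 grip 45.5 j [ 0.19  0.16 -0.5   0.91 -0.    0.2 ]
```

View pics/s4.png

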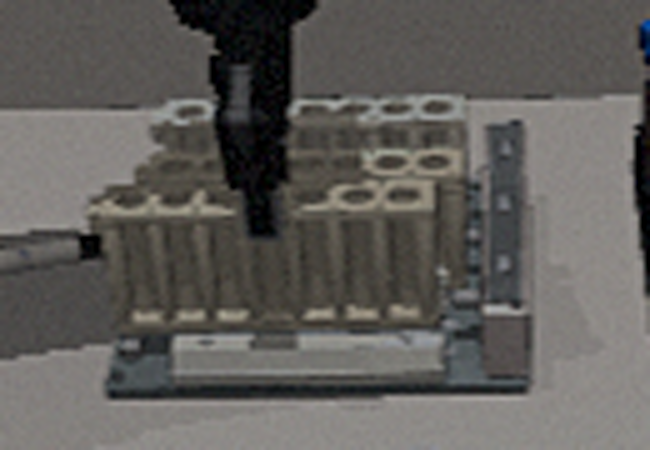

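The carrier is level above the floor, its rear end short of the plunger. Sliding it in.

>>> arm_command --increments '[[0.2,[-3,0,1],0],[0.2,[-7,0,1],0],[0.2,[-11,0,1],0],[0.2,[-15,0,1],0],[0.2,[-18,0,1],0],[0.2,[-19,0,1],0],[0.2,[-19,0,1],0],[0.2,[-19,0,1],0]]'

```text
clock: 13.3
ee_pos: [0.4192, 0.1611, 0.0636]
ee_rot: [-0.0, 0.007, 1.0, -0.0]
ft_force: [-2.4, 0.8, -1.0]
opening: 0.361
grip_force: 45.7
```

Plunger force −2.4 N corresponds to about 12 mm pressed in. Lowering.

>>> arm_command --increments '[[0.2,[0,0,3],0],[0.2,[0,0,6],0],[0.2,[0,0,9],0],[0.2,[0,0,11],0],[0.2,[0,0,13],0],[0.2,[0,0,14],0],[0.2,[0,0,14],0]]'

```text
clock: 14.0
ee_pos: [0.4195, 0.1611, 0.0496]
ee_rot: [-0.0, 0.008, 1.0, -0.0]
ft_force: [-2.3, -0.5, -1.3]
opening: 0.358
grip_force: 45.6
```

>>> arm_command --increments '[[0.2,[0,0,1],0],[0.2,[0,0,2],0],[0.2,[1.5,0,2],0],[0.2,[2.5,0,2],0],[0.2,[2.5,0,2],0]]'

```text
clock: 14.5
ee_pos: [0.4195, 0.1611, 0.0494]
ee_rot: [0.003, 0.008, 1.0, -0.0]
ft_force: [1.0, -2.8, 14.3]
opening: 0.364
grip_force: 47.4
```

Floor contact at TCP z 0.0494 matches an underside height of ≈10 mm. I'll relieve the load and release.

>>> arm_command --increments '[[0.2,[0,0,-1.5],0],[0.2,[0,0,-1.5],0],[0.45,[0,0,-1.5],0],[0.57,[0,0,-1.5],0],[0.6,[0,0,-1.5],0],[0.6,[0,0,-1.5],0]]'

```text
clock: 15.1
ee_pos: [0.417, 0.1612, 0.0491]
ee_rot: [-0.0, 0.008, 1.0, 0.0]
ft_force: [-0.0, -0.6, 0.4]
opening: 0.6
grip_force: 0.0
```

>>> arm_command --increments '[[0.6,[0,0,-10],0],[0.6,[0,0,-40],0],[0.6,[0,0,-85],0],[0.6,[0,0,-130],0],[0.6,[0,0,-170],0],[0.6,[0,0,-190],0],[0.6,[0,0,-190],0],[0.6,[0,0,-190],0]]'

```text
clock: 15.9
ee_pos: [0.4169, 0.1611, 0.2394]
ee_rot: [0.0, 0.008, 1.0, 0.0]
ft_force: [-0.5, 0.0, -0.6]
opening: 0.604
grip_force: 0.0
```

```bash
python3 - <<'E'
from h import *
go((.4,.16,.24),179)
c=cam("wrist");im=optics.get_image("wrist");g=cv2.cvtColor(im,cv2.COLOR_RGB2GRAY)
a=optics.get_image("side")[110:210,140:290]
a=cv2.resize(a,None,fx=2.7,fy=2.7,interpolation=cv2.INTER_CUBIC)
b=cv2.resize(im[70:270,210:400],None,fx=2,fy=2,interpolation=cv2.INTER_CUBIC)
o=np.zeros((400,800,3),np.uint8);o[:a.shape[0],:405]=a;o[:400,410:790]=b
cv2.imwrite("pics/f1.png",o[...,::-1])
big=cv2.resize(g[75:260,225:395],None,fx=4,fy=4,interpolation=cv2.INTER_CUBIC)
cs=cv2.HoughCircles(cv2.medianBlur(big,5),cv2.HOUGH_GRADIENT,1,50,param1=100,param2=16,minRadius=24,maxRadius=38)[0]
for x,y,r in sorted(cs.tolist(),key=lambda a:(round(a[0]/100),a[1])):
    u,v=225+(x+.5)/4-.5,75+(y+.5)/4-.5
    print(round(u,1),round(v,1),onz("wrist",(u,v),.088,c)[:2].round(4))
E
```

```text
t 15.9 pos [0.4169 0.1611 0.2394] yaw 179.14 tilt 0.05 shift [16.9 -1.4 -0.6] twist 0.14 ft [-0.5  0.  -0.6] open 0.604 grip 0.0 j [ 0.18  0.07 -0.13  1.37  0.    0.2 ]
254.0 102.2 [0.3412 0.162 ]
254.0 124.8 [0.3652 0.1616]
254.0 147.5 [0.3898 0.1613]
254.0 170.0 [0.4147 0.1609]
254.5 191.2 [0.439  0.1611]
255.0 212.0 [0.4638 0.1613]
255.0 231.5 [0.4883 0.1609]
312.0 148.2 [0.391  0.2244]
311.0 170.2 [0.4156 0.2239]
310.5 191.0 [0.4396 0.2242]
309.0 212.0 [0.465  0.2236]
308.0 231.2 [0.4895 0.2237]
313.2 103.5 [0.3422 0.225 ]
312.5 125.8 [0.3663 0.2244]
360.8 211.5 [0.4661 0.2874]
359.0 230.5 [0.491 0.288]
369.5 106.5 [0.3429 0.2895]
368.2 127.8 [0.3668 0.2889]
366.2 149.5 [0.3916 0.2878]
366.0 171.0 [0.4166 0.2893]
362.2 190.5 [0.4399 0.2866]
```

View pics/f1.png

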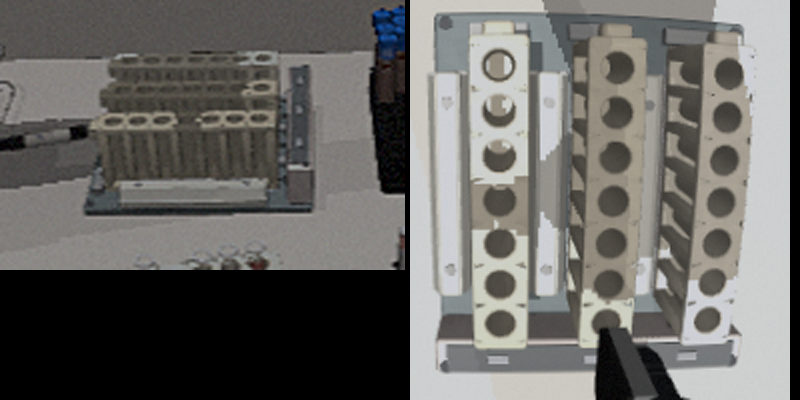

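The new carrier's well centre (0.4147) matches the seat position of its neighbours: row 170, level and behind the sill. The gripper is clear, so I'm handing in.

```bash
python3 -c "
from plant import finish_job
print(finish_job())"
```

```text
the job is handed in; nothing more can be done
None
```

I stood the carrier with two tubes upright on the tray between the spares, seated the empty spare in the right lane against its plunger behind the sill, and handed the job in at about 16 s. The hand-in gave no verdict. The last images show the spare level with the other docked carriers; that it keeps the plunger pressed is inferred from its position, since I couldn't read the plunger directly.

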